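# Set two odd-shaped printing blocks into the one-way cutouts of a sloping inking stand

### The job

Put the two hand-printing blocks face down, grips outwards, into the sloping inking stand, each turned so that it drops fully home in the cutout of its own outline: the yellow L-shaped block first, then the blue lopsided T. Leave them lying flat on the ink pads, and leave everything else on the table standing where it is.

Things in the scene. Friction and masses are not known exactly. Their poses are not given: they have to be found in the camera images.
- block_ell: Yellow L-shaped hand-printing block: plate 16 mm thick, bar grip on its back, about 160 g. Origin: centre of its 96 x 70 mm bounding outline, on the underside; z towards the grip. Outline: strip x -48..48, y -35..5 mm plus tab x -48..14, y 5..35. Bar along x, 60 x 14 mm, centred x -6, y -4, from z 16 to 46. Starts flat, grip up, any heading, left or right of the stand.
- block_tee: Blue lopsided-T hand-printing block: plate 16 mm thick, bar grip on its back, about 160 g. Origin: centre of its 96 x 70 mm bounding outline, on the underside; z towards the grip. Outline: strip x -48..48, y -35..5 mm plus tab x 0..34, y 5..35. Bar along x, 60 x 14 mm, centred x 4, y -8, from z 16 to 46. Starts flat, grip up, any heading, left or right of the stand.
- block_ell_grip (a point): On the yellow block's bar grip, in the middle of its length and width, 38 mm above the block's underside (8 mm below the bar's top): where to pinch it across its 14 mm width.
- block_tee_grip (a point): The same point on the blue block's bar grip.
- block_ell_corner (a point): The yellow block's +x -y bottom corner (x 48, y -35, z 0 mm in the block).
- block_tee_corner (a point): The blue block's +x -y bottom corner (x 48, y -35, z 0 mm in the block).
- cradle: Plywood board of the sloping inking stand, fixed, 132 mm (x, up the slope) x 206 mm (y, across), tilted 0.42 rad (24 degrees), rising to the robot's left. Origin: mid-board at pocket-floor level, 50 mm above the table; z square out of the board. Two one-way cutouts with walls 10 mm high (block outlines plus 3 mm all round): L at y +50, T at y -50 mm. A seated plate stands 6 mm proud.
- lamp_shade (a point): Bottom centre of the stand's fixed lamp shade: 68 mm wide, 314 to 355 mm above the table, over the board's upper edge (75 mm up-slope of the board's middle, horizontally); its 12 mm post is 25 mm further up-slope than the shade's axis. In the way of an upright tool over the board; a tool square to the board passes clear of it. Axes: z up, x horizontal, up-slope.
- pocket_ell (a point): Centre of the L cutout's 102 x 76 mm bounding outline, on its black ink-pad floor, axes as the cradle's. The yellow block's origin and axes belong here (x on x, y on y, z on z); no other way round fits.
- pocket_tee (a point): Centre of the T cutout's 102 x 76 mm bounding outline, on its black ink-pad floor, axes as the cradle's. The blue block's origin and axes belong here (x on x, y on y, z on z); no other way round fits.
- pocket_ell_corner (a point): On the floor of the L cutout, where the yellow block's marked corner belongs.
- pocket_tee_corner (a point): On the floor of the T cutout, where the blue block's marked corner belongs.
- red_stamp: Bystander: red square stamp 56 x 56 mm with a turned knob, 50 mm high; loose. It has no place in the stand. Origin under its middle.
- ink_tin: Bystander: low ink tin, 68 mm wide, 55 mm high; loose, beside the left block. Origin under its middle.
- brush_jar: Bystander: glass jar 68 mm wide with three brushes, 162 mm high in all; loose, between robot and stand, on the left. Origin under its middle.
- ink_bottle: Bystander: ink bottle 56 mm wide, 150 mm high; loose, between robot and stand, on the right. Origin under its middle.
- brayer: Bystander: ink roller lying down, roller 36 mm thick and 90 mm wide along y at the origin, handle running 140 mm towards -x of its frame; loose. Origin on the table under the roller.
- tape_roll: Bystander: green roll of tape lying flat, 80 mm wide, 24 mm high; loose. Origin under its middle.
- palette_knife: Bystander: palette knife lying flat, about 270 mm long along its x, blade 65 mm wide; loose.
Mind the look-alikes: they are no part of the job. Of the things shaped like the block_ell, the yellow one is meant.

How it is judged:
By the outcome, as a careful person would: the job done as asked, in the order asked, and still so for the second after the job is handed in, with the robot touching nothing.
It also fails if it takes over 72 s, if anything falls off the work surface, if the arm or the gripper's body presses on something with over 40 N, if the wrist force passes 120 N, or if a joint passes its speed limit or range.

### The arm

A 6-joint arm with a two-finger parallel gripper is mounted at the origin on the work surface. World frame = base frame: x ahead of the robot, y to its left, z up, the work surface at z = 0. Lengths are in m, angles in degrees, forces in N, time in s.
With the tool pointing down it reaches from about 0.325 to 0.775 m from the base axis. Payload 5.5 kg.
Tool frame: the origin (TCP) lies at the centre of the arm's flange, where the gripper is bolted on; the fingertips stand 182 mm ahead of it and the grasp point (between the pads) lies 163 mm ahead of it; z points along the fingers, y is the direction in which the jaws open and shut (so a half turn about z gives the same grasp; the last joint's range is limited). The gripper opens to 88 mm and grips with 3 to 60 N. Pads are 20 mm wide; open, the fingers measure 115 mm over their backs; the gripper's body (75 mm by 178 mm) begins 61 mm behind the grasp point.
Start: joints at [66.709, 5.22, 70.514, -0, 104.267, -3.249], TCP at [0.206, 0.564, 0.405] pointing down, gripper open.
Joint ranges: [-164.24, 164.24], [-49.07, 125.15], [9.68, 141.18], [-86.29, 266.29], [3.28, 154.24], [-151.56, 151.56]. Speed limits (degrees/s): [147.25, 147.25, 172.46, 180, 180, 180].

### API

Orientations are given as [roll, pitch, yaw] about the fixed x, y, z axes, in that order (R = Rz(yaw) Ry(pitch) Rx(roll)).
In Python, from station import r gives the robot as it stands. The module is installed in compiled form; this text tells all that it offers. Calls block until the motion is done:
- r.reach(position, orientation): joint-space move of the TCP to a pose.
- r.servo_line(position, rotation=None, speed=0.15): straight line of the TCP; rotation=None keeps the orientation; speed is the mean speed in m/s.
- r.move_joints(angles): joint-space move.
- r.let_go() and r.grab(squeeze=None): open the fingers fully, or close them until they stop; squeeze is the grip in N (None keeps the last).
- r.wait(seconds).
- r.inverse_kinematics(position, orientation): joint angles nearest the present ones, or None.
- r.sense(): the state.
- r.snapshot(name): name is "scene" or "top" or "wrist"; returns a dict with "frame" (400x640x3 uint8, red, green, blue), "fx", "fy", "cx", "cy" (pixels), "R" (3x3) and "t" (3): a world point X has camera coordinates R X + t. Camera axes: x right, y down, z forward; pixel columns grow to the right and rows downward; lengths in m; the calibration is good to about 2 mm. The wrist camera is an equidistant fisheye: a pixel r from the principal point sees the ray r / f radians off the axis. A picture is of the moment at which its call begins. There is no depth.
A pose or a line that the arm cannot do raises r.IKError and nothing moves.
- r.hand_in(): hands the job in, once; it reports no verdict.
The state is a dict: "clock": time; "joints": joint angles; "joint_vel": joint speeds; "joint_torque": joint torques, N m; "tcp_pos": TCP position; "orientation": TCP orientation; "contact_force": force on the tool from outside, world axes, zero at the start; "torque": the same for the moment, N m; "opening": finger opening in m.
Only numpy, scipy, OpenCV 4.12 (cv2) and the standard library are available. Lean on these libraries where they do the work, as an engineer would, in place of code of your own. Each camera call takes 0.05 s, during which the arm holds its last target.

## Working session

There is one attempt and no reset: what is moved stays moved. The work goes in short steps, each a Python script; the robot and the scene stay as the last script left them, time stands still between calls to the robot, and variables do not carry over. Pictures are saved under pics/ and viewed, and the job is handed in when it is done.

```bash
mkdir -p pics; python3 - <<'E'
from station import r
import cv2,numpy as np,pickle
s=r.sense();print(s['clock'],s['joints'],s['tcp_pos'],s['orientation'],s['opening'])
d={}
for n in ("scene","top","wrist"):
    p=r.snapshot(n);d[n]=p;cv2.imwrite(f'pics/{n}0.png',p['frame'][:,:,::-1])
    print(n,p['fx'],p['fy'],p['cx'],p['cy'],np.round(p['R'],4).tolist(),np.round(p['t'],4).tolist())
pickle.dump(d,open('d0.pkl','wb'))
E
```

```text
0.0 [ 6.67098441e+01  5.26286012e+00  7.05816910e+01  1.18886083e-03
  1.04267404e+02 -3.25022526e+00] [0.20563969 0.563716   0.403511  ] [-1.79888290e+02 -7.49839391e-03  1.59960354e+02] 0.08759273675367342
scene 484.37845488423085 484.37845488423085 321.49960374884137 196.1883665805027 [[-0.4999, 0.866, -0.0116], [0.732, 0.4153, -0.5401], [-0.4629, -0.2785, -0.8415]] [0.2533, -0.2607, 2.1469]
top 488.50027017957706 488.50027017957706 323.27572761561436 203.21079674487726 [[0.0236, -0.9997, 0.0053], [-0.9824, -0.0241, -0.1855], [0.1855, -0.0008, -0.9826]] [0.0025, 0.5165, 1.5136]
wrist 309.70691628693146 309.70691628693146 316.2358328017545 197.6904060554539 [[0.3428, 0.9394, -0.0019], [0.9022, -0.3286, 0.2795], [0.262, -0.0975, -0.9601]] [-0.6005, -0.0337, 0.3903]
```

View pics/scene0.png

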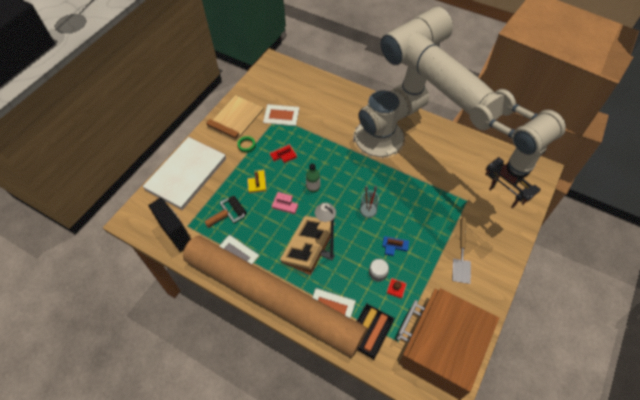

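View pics/top0.png

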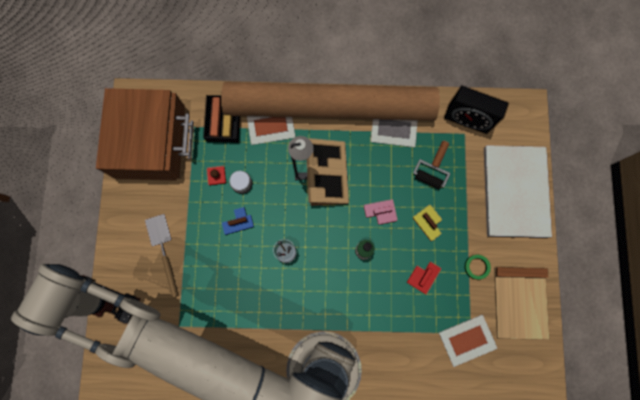

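View pics/wrist0.png

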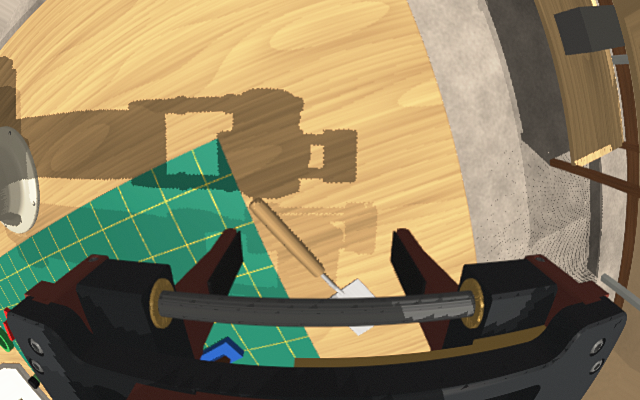

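```bash
cat > h.py <<'E'
import numpy as np,cv2,pickle
from scipy.spatial.transform import Rotation as Ro
def ray(p,u,v,fish=False):
    R=np.array(p['R']);t=np.array(p['t']);C=-R.T@t
    x=(np.asarray(u,float)-p['cx'])/p['fx'];y=(np.asarray(v,float)-p['cy'])/p['fy']
    if fish:
        th=np.hypot(x,y);s=np.where(th>1e-9,np.sin(th)/np.maximum(th,1e-9),1.);d=np.stack([x*s,y*s,np.cos(th)],-1)
    else: d=np.stack([x,y,np.ones_like(x)],-1)
    return C,d@R
def onplane(p,u,v,z,fish=False):
    C,d=ray(p,u,v,fish); k=(z-C[2])/d[...,2]; return C+k[...,None]*d
def proj(p,X,fish=False):
    c=np.asarray(X)@np.array(p['R']).T+np.array(p['t'])
    if fish:
        rr=np.hypot(c[...,0],c[...,1]);th=np.arctan2(rr,c[...,2]);k=th/np.maximum(rr,1e-9)
        return np.stack([p['cx']+p['fx']*k*c[...,0],p['cy']+p['fy']*k*c[...,1]],-1)
    return np.stack([p['cx']+p['fx']*c[...,0]/c[...,2],p['cy']+p['fy']*c[...,1]/c[...,2]],-1)
E
python3 - <<'E'
from h import *
d=pickle.load(open('d0.pkl','rb'));p=d['top']
for n,u,v,z in [('yel',428,222,.016),('blue',237,221,.016),('stand',327,172,.05),('lamp',300,148,.335),('tin',240,181,.05),('jar',285,250,.1),('bottle',366,247,.1),('pink',381,211,.016),('stamp',216,175,.03)]:
    print(n,onplane(p,u,v,z).round(3))
w=d['wrist'];Rt=Ro.from_euler('xyz',[-179.888,-.0075,159.96],degrees=True).as_matrix()
C=-np.array(w['R']).T@w['t'];print('cam in tool',Rt.T@(C-[.20564,.563716,.4035]),'R',(Rt.T@np.array(w['R']).T).round(3))
f=p['frame'][120:300,180:500,::-1]
cv2.imwrite('pics/topc.png',cv2.resize(f,None,fx=2.5,fy=2.5,interpolation=cv2.INTER_CUBIC))
E
```

```text
yel [ 0.469 -0.326  0.016]
blue [0.457 0.293 0.016]
stand [0.619 0.005 0.05 ]
lamp [0.61  0.08  0.335]
tin [0.582 0.285 0.05 ]
jar [0.359 0.128 0.1  ]
bottle [ 0.374 -0.118  0.1  ]
pink [ 0.501 -0.174  0.016]
stamp [0.605 0.367 0.03 ]
cam in tool [0.07672204 0.00116551 0.02042508] R [[-0.   -0.96 -0.28]
 [ 1.   -0.    0.  ]
 [-0.   -0.28  0.96]]
```

View pics/topc.png

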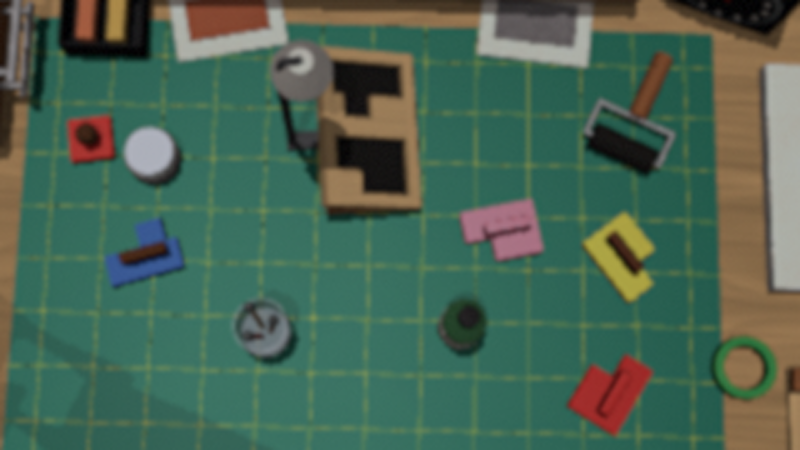

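```bash
cat >> h.py <<'E'
def frame(z,x):
    z=np.array(z,float);z/=np.linalg.norm(z);x=np.array(x,float);x-=z*(x@z);x/=np.linalg.norm(x)
    return np.stack([x,np.cross(z,x),z],1)
def eul(R): return Ro.from_matrix(R).as_euler('xyz',degrees=True).tolist()
E
python3 - <<'E'
from h import *
from station import r
c,s=np.cos(.42),np.sin(.42);n=np.array([0,-s,c]);cx=np.array([0,c,s]);cy=np.array([-1,0,0]);o=np.array([.62,.005,.05])
f=lambda a:None if a is None else np.round(a,0).tolist()
for sg in(1,-1):
    for nm,hd,pt,yy in (('yel',-141,[.469,-.326,0],.05),('blue',-75,[.457,.293,0],-.05)):
        x=sg*np.array([np.cos(np.radians(hd)),np.sin(np.radians(hd)),0])
        R=frame([0,0,-1],x)
        for h in(.201,.36): print(sg,nm,'grasp',h,f(r.inverse_kinematics((np.array(pt)+[0,0,h]).tolist(),eul(R))))
        R=frame(-n,sg*cx)
        for h in(.201,.32): print(sg,nm,'place',h,f(r.inverse_kinematics((o+cy*yy+n*h).tolist(),eul(R))))
    print(sg,'view',f(r.inverse_kinematics((o+n*.38).tolist(),eul(frame(-n,sg*cx)))))
E
```

```text
1 yel grasp 0.201 None
1 yel grasp 0.36 None
1 yel place 0.201 [-18.0, 6.0, 89.0, 23.0, 93.0, -18.0]
1 yel place 0.32 [-22.0, 5.0, 78.0, 23.0, 105.0, -18.0]
1 blue grasp 0.201 None
1 blue grasp 0.36 None
1 blue place 0.201 [-15.0, 21.0, 72.0, 23.0, 94.0, -15.0]
1 blue place 0.32 [-19.0, 20.0, 61.0, 24.0, 106.0, -14.0]
1 view [-22.0, 14.0, 63.0, 24.0, 111.0, -15.0]
-1 yel grasp 0.201 [-38.0, 4.0, 93.0, -0.0, 83.0, 13.0]
-1 yel grasp 0.36 [-38.0, 1.0, 80.0, -0.0, 100.0, 13.0]
-1 yel place 0.201 None
-1 yel place 0.32 None
-1 blue grasp 0.201 [29.0, -0.0, 97.0, 0.0, 83.0, 14.0]
-1 blue grasp 0.36 [29.0, -4.0, 84.0, 0.0, 100.0, 14.0]
-1 blue place 0.201 None
-1 blue place 0.32 None
-1 view None
```

```bash
python3 - <<'E'
from h import *
from station import r
c,s=np.cos(.42),np.sin(.42);n=np.array([0,-s,c]);cx=np.array([0,c,s]);cy=np.array([-1,0,0]);o=np.array([.62,.005,.05])
f=lambda a:None if a is None else np.round(a,0).tolist()
for sg in(1,-1):
    for nm,hd,pt,yy in (('yel',-141,[.469,-.326,0],.05),('blue',-75,[.457,.293,0],-.05)):
        a=np.radians(hd+90);x=sg*np.array([np.cos(a),np.sin(a),0])
        R=frame([0,0,-1],x)
        for h in(.201,.36): print(sg,nm,'grasp',h,f(r.inverse_kinematics((np.array(pt)+[0,0,h]).tolist(),eul(R))))
        R=frame(-n,sg*cy)
        for h in(.201,.32): print(sg,nm,'place',h,f(r.inverse_kinematics((o+cy*yy+n*h).tolist(),eul(R))))
    for h in (.3,.35,.38): print(sg,'view',f(r.inverse_kinematics((o+n*h).tolist(),eul(frame(-n,sg*cy)))))
E
```

```text
1 yel grasp 0.201 [-38.0, 4.0, 93.0, -0.0, 83.0, 103.0]
1 yel grasp 0.36 [-38.0, 1.0, 80.0, -0.0, 100.0, 103.0]
1 yel place 0.201 [-18.0, 6.0, 89.0, 23.0, 93.0, -108.0]
1 yel place 0.32 [-22.0, 5.0, 78.0, 23.0, 105.0, -108.0]
1 blue grasp 0.201 [29.0, -0.0, 97.0, -0.0, 83.0, 104.0]
1 blue grasp 0.36 [29.0, -4.0, 84.0, -0.0, 100.0, 104.0]
1 blue place 0.201 [-15.0, 21.0, 72.0, 23.0, 94.0, -105.0]
1 blue place 0.32 [-19.0, 20.0, 61.0, 24.0, 106.0, -104.0]
1 view [-20.0, 13.0, 72.0, 23.0, 103.0, -106.0]
1 view [-21.0, 13.0, 67.0, 24.0, 108.0, -106.0]
1 view [-22.0, 14.0, 63.0, 24.0, 111.0, -105.0]
-1 yel grasp 0.201 [-38.0, 4.0, 93.0, 0.0, 83.0, -77.0]
-1 yel grasp 0.36 [-38.0, 1.0, 80.0, 0.0, 100.0, -77.0]
-1 yel place 0.201 [-18.0, 6.0, 89.0, 23.0, 93.0, 72.0]
-1 yel place 0.32 [-22.0, 5.0, 78.0, 23.0, 105.0, 72.0]
-1 blue grasp 0.201 [29.0, -0.0, 97.0, -0.0, 83.0, -76.0]
-1 blue grasp 0.36 [29.0, -4.0, 84.0, -0.0, 100.0, -76.0]
-1 blue place 0.201 [-15.0, 21.0, 72.0, 23.0, 94.0, 75.0]
-1 blue place 0.32 [-19.0, 20.0, 61.0, 24.0, 106.0, 76.0]
-1 view [-20.0, 13.0, 72.0, 23.0, 103.0, 74.0]
-1 view [-21.0, 13.0, 67.0, 24.0, 108.0, 74.0]
-1 view [-22.0, 14.0, 63.0, 24.0, 111.0, 75.0]
```

```bash
python3 - <<'E'
from h import *
from station import r
c,s=np.cos(.42),np.sin(.42);n=np.array([0,-s,c]);cx=np.array([0,c,s]);cy=np.array([-1,0,0]);o=np.array([.62,.005,.05])
r.reach([.36,.06,.46],eul(frame([0,0,-1],[1,0,0])))
print(r.sense()['clock'],r.sense()['joints'])
q=r.inverse_kinematics((o+n*.38).tolist(),eul(frame(-n,-cy)));print(q)
r.move_joints(q);s=r.sense();print(s['clock'],s['joints'],s['tcp_pos'])
d={'wrist':r.snapshot('wrist'),'top':r.snapshot('top')}
pickle.dump(d,open('d1.pkl','wb'))
for k in d: cv2.imwrite(f'pics/{k}1.png',d[k]['frame'][:,:,::-1])
E
```

```text
2.0667 [ 4.16543407e+00 -2.96127016e+01  9.48282138e+01  1.09129066e-02
  1.14790573e+02  9.40872024e+01]
[-22.3527461   14.04137264  62.96996084  23.80434671 110.87504868
  74.68917856]
3.2167 [-22.26117478  13.95711946  62.95696118  23.80966954 110.90753608
  74.70336205] [ 0.61984953 -0.14879892  0.39803896]
```

View pics/wrist1.png

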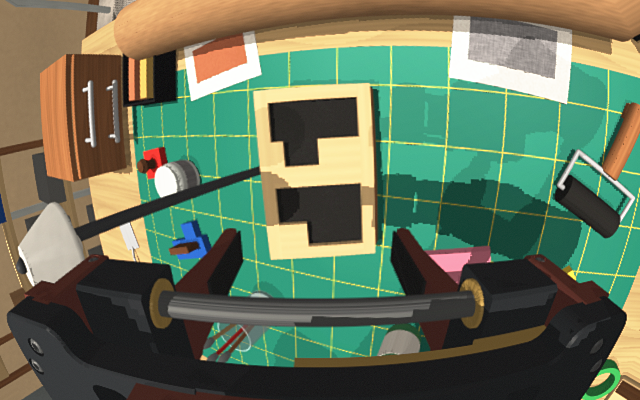

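```bash
python3 - <<'E'
from h import *
d=pickle.load(open('d1.pkl','rb'));p=d['wrist']
f=p['frame'];g=f[70:275,230:400]
cv2.imwrite('pics/crop1.png',cv2.resize(g[:,:,::-1],None,fx=2.9,fy=2.9,interpolation=cv2.INTER_NEAREST))
for a in [(100,262),(150,262),(220,275),(250,300),(120,300),(210,330),(175,300),(100,370),(150,385),(190,265),(180,345)]: print(a,f[a])
E
```

```text
(100, 262) [253 235 166]
(150, 262) [247 222 151]
(220, 275) [176 143  97]
(250, 300) [253 236 168]
(120, 300) [42 41 37]
(210, 330) [49 46 42]
(175, 300) [253 238 173]
(100, 370) [255 217 146]
(150, 385) [ 69 183 146]
(190, 265) [176 141  96]
(180, 345) [253 236 168]
```

View pics/crop1.png

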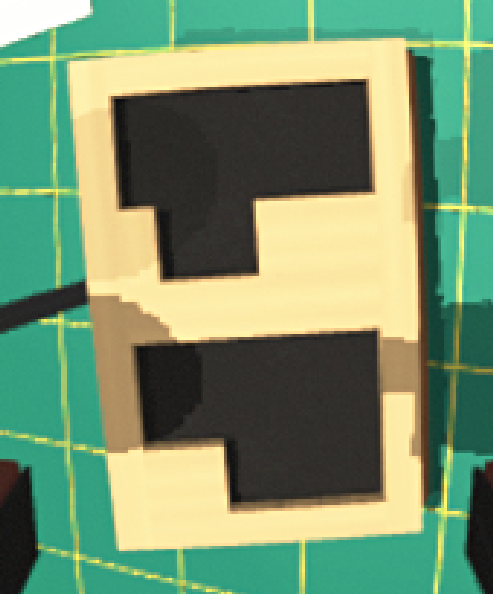

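```bash
cat > cr.py <<'E'
from h import *
def plane_pts(p,u,v,P,n,fish=True):
    C,d=ray(p,u,v,fish);k=((P-C)@n)/(d@n);return C+k[...,None]*d
if __name__=='__main__':
    p=pickle.load(open('d1.pkl','rb'))['wrist'];f=p['frame'].astype(int)
    R_,G,B=f[...,0],f[...,1],f[...,2]
    m=((R_>120)&(R_-B>45)&(R_>G)).astype(np.uint8);m[:,:230]=0;m[:,400:]=0;m[:75]=0;m[275:]=0
    k,l,st,ce=cv2.connectedComponentsWithStats(m);i=1+np.argmax(st[1:,4]);print(st[i]);m=(l==i).astype(np.uint8)
    cn=cv2.findContours(m,cv2.RETR_EXTERNAL,cv2.CHAIN_APPROX_NONE)[0][0][:,0].astype(float)
    # half-pixel outward handled by symmetric
    c,s=np.cos(.42),np.sin(.42);n=np.array([0,-s,c]);cx=np.array([0,c,s]);cy=np.array([-1.,0,0]);o=np.array([.62,.005,.05])
    X=plane_pts(p,cn[:,0],cn[:,1],o+.01*n,n)-o
    a=np.stack([X@cx,X@cy],1)*1000
    (cc,sz,an)=cv2.minAreaRect(a.astype(np.float32));print(cc,sz,an)
    c0=np.array(cc)
    out={}
    for nm,ax,sg,L in(('x+',0,1,66),('x-',0,-1,66),('y+',1,1,103),('y-',1,-1,103)):
        q=a[(abs(a[:,ax]-c0[ax]-sg*L)<9)&(abs(a[:,1-ax]-c0[1-ax])<(85 if ax==0 else 50))]
        co=np.polyfit(q[:,1-ax]-c0[1-ax],q[:,ax],1)
        for _ in range(3):
            rs=q[:,ax]-np.polyval(co,q[:,1-ax]-c0[1-ax]);k=abs(rs)<1.5;co=np.polyfit(q[k,1-ax]-c0[1-ax],q[k,ax],1)
        out[nm]=co;print(nm,'slope deg',np.degrees(np.arctan(co[0])).round(2),'pos',co[1].round(2),len(q),k.sum(),rs.std().round(2))
    print('size',out['x+'][1]-out['x-'][1],out['y+'][1]-out['y-'][1],'centre',(out['x+'][1]+out['x-'][1])/2,(out['y+'][1]+out['y-'][1])/2)
    # pocket dark masks
    dk=((f.max(2)<75)).astype(np.uint8);dk[:,:258]=0;dk[:,368:]=0;dk[:85]=0;dk[258:]=0
    k,l,st,ce=cv2.connectedComponentsWithStats(dk)
    for j in range(1,k):
        if st[j,4]>800:
            cn=cv2.findContours((l==j).astype(np.uint8),cv2.RETR_EXTERNAL,cv2.CHAIN_APPROX_NONE)[0][0][:,0].astype(float)
            X=plane_pts(p,cn[:,0],cn[:,1],o,n)-o;b=np.stack([X@cx,X@cy],1)*1000
            print(st[j],cv2.minAreaRect(b.astype(np.float32)))
E
python3 cr.py
```

```text
[  254    79   122   181 10891]
(1.2781486511230469, -4.0054168701171875) (133.38128662109375, 212.95457458496094) 4.026009559631348
x+ slope deg -3.79 pos 66.38 141 140 0.47
x- slope deg -4.05 pos -64.89 141 141 0.41
y+ slope deg 4.09 pos 101.54 79 79 0.47
y- slope deg 3.53 pos -105.0 101 93 1.24
size 131.2749538348078 206.5417150513927 centre 0.7448093478815139 -1.7331264221533402
[ 269   98   89   68 4125] ((4.779518127441406, -51.63493728637695), (100.5028305053711, 74.6788101196289), 4.042567253112793)
[ 276  184   85   60 3946] ((-1.9343414306640625, 49.92215347290039), (100.85263061523438, 73.85281372070312), 3.532191038131714)
```

```bash
cat > fr.py <<'E'
from h import *
def cradle(H,o):
    H=np.radians(H);c,s=np.cos(.42),np.sin(.42);u=np.array([np.cos(H),np.sin(H),0])
    cx=u*c+np.array([0,0,s]);n=-u*s+np.array([0,0,c]);return np.array(o),cx,np.cross(n,cx),n
E
sed -i 's/^from h import \*/from h import *\nfrom fr import cradle\nimport sys/; s/^    c,s=np.cos.*/    o,cx,cy,n=cradle(float(sys.argv[1]),[float(sys.argv[2]),float(sys.argv[3]),.05])/' cr.py
sed -i "s/^    print('size'/    print('neworigin',o+cx*(out['x+'][1]+out['x-'][1])\/2000+cy*(out['y+'][1]+out['y-'][1])\/2000)\n    print('size'/" cr.py
python3 cr.py 94.1 .6217 .0057; echo; python3 cr.py 94.3 .6217 .0057
```

```text
[  254    79   122   181 10891]
(0.43276214599609375, -3.0047454833984375) (133.41600036621094, 212.06443786621094) 0.045329537242650986
x+ slope deg -0.36 pos 65.52 141 140 0.47
x- slope deg -0.0 pos -65.55 141 141 0.41
y+ slope deg 0.49 pos 101.9 79 79 0.45
y- slope deg 0.03 pos -103.18 100 92 1.23
neworigin [0.62233835 0.00573246 0.04999408]
size 131.06454450225652 205.08540735204716 centre -0.014523060475781335 -0.6390411547307906
[ 269   98   89   68 4125] ((0.8609428405761719, -50.11448669433594), (101.13597869873047, 74.92034912109375), 0.3017769157886505)
[ 276  184   85   60 3946] ((0.842803955078125, 51.1663703918457), (72.88532257080078, 100.68302154541016), 89.77696990966797)

[  254    79   122   181 10891]
(0.42592620849609375, -3.0422744750976562) (212.01834106445312, 133.4232177734375) 89.84800720214844
x+ slope deg -0.19 pos 65.51 141 140 0.47
x- slope deg 0.19 pos -65.55 142 142 0.41
y+ slope deg 0.3 pos 101.85 80 80 0.45
y- slope deg -0.12 pos -103.18 101 93 1.22
neworigin [0.62236424 0.00572865 0.04999052]
size 131.06290809684197 205.02300234785588 centre -0.02325365652198741 -0.6645213662600185
[ 269   98   89   68 4125] ((0.7008743286132812, -50.119773864746094), (101.16301727294922, 74.93096923828125), 0.11917845904827118)
[ 276  184   85   60 3946] ((1.0080337524414062, 51.135005950927734), (72.837646484375, 100.67134094238281), 89.59445190429688)
```

```bash
cat > look.py <<'E'
import sys
from h import *
from station import r
def look(x,y,hd,name,z=.34):
    a=np.radians(hd+90);X=-np.array([np.cos(a),np.sin(a),0])
    q=r.inverse_kinematics([x,y,z],eul(frame([0,0,-1],X)));r.move_joints(q);r.wait(.1)
    p=r.snapshot('wrist');pickle.dump(p,open(name+'.pkl','wb'));cv2.imwrite(f'pics/{name}.png',p['frame'][:,:,::-1])
    s=r.sense();print(s['clock'],s['tcp_pos'])
E
python3 -c "
from look import *
look(.469,-.326,-141,'yel1')"
```

```text
5.725 [ 0.46912209 -0.32588849  0.34006198]
```

View pics/yel1.png

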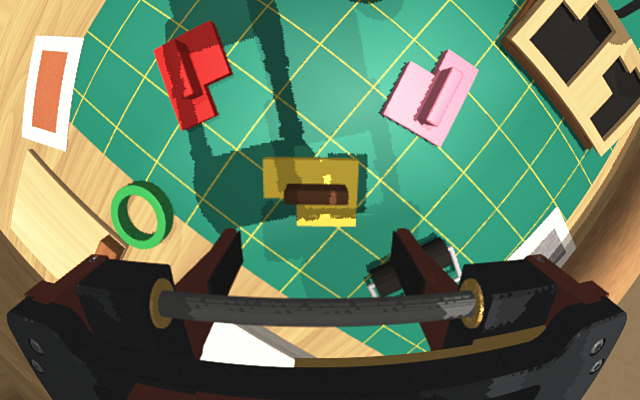

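```bash
python3 - <<'E'
from h import *
p=pickle.load(open('yel1.pkl','rb'))
g=p['frame'][145:240,250:370]
cv2.imwrite('pics/yc.png',cv2.resize(g[:,:,::-1],None,fx=6,fy=6,interpolation=cv2.INTER_NEAREST))
C=ray(p,0.,0.,True)[0];print('cam',C)
E
```

```text
cam [ 0.42119602 -0.26520966  0.31951893]
```

View pics/yc.png

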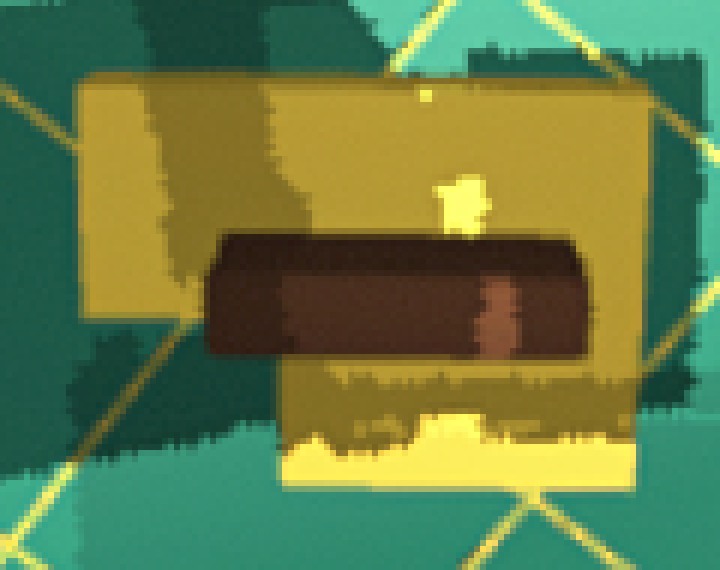

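```bash
cat > fit.py <<'E'
from h import *
def fit(p,px,off,sc,model,z,fish=True):
    px=np.array(px,float)/sc-.5+np.array(off)
    W=onplane(p,px[:,0],px[:,1],z,fish)[:,:2]*1000;M=np.array(model,float)
    a,b=W.mean(0),M.mean(0)
    H=(M-b).T@(W-a);th=np.arctan2(H[0,1]-H[1,0],H[0,0]+H[1,1])
    R=np.array([[np.cos(th),-np.sin(th)],[np.sin(th),np.cos(th)]]);t=a-R@b
    print('th',np.degrees(th),'t',t,'res',((W-t)@R-M).round(1).tolist());return np.degrees(th),t
E
python3 - <<'E'
from fit import *
p=pickle.load(open('yel1.pkl','rb'))
fit(p,[(80,85),(652,92),(82,318),(282,488),(635,490)],(250,145),6,[(48,-35),(-48,-35),(48,5),(14,35),(-48,35)],16)if 0 else None
fit(p,[(80,85),(652,92),(82,318),(282,488),(635,490)],(250,145),6,[(48,-35),(-48,-35),(48,5),(14,35),(-48,35)],.016)
# bar top
fit(p,[(207,275),(586,272),(207,355),(586,355)],(250,145),6,[(24,-11),(-36,-11),(24,3),(-36,3)],.046)
E
```

```text
th -141.80283518973684 t [ 469.12887568 -334.31987541] res [[-0.5, -0.4], [0.4, -0.4], [0.3, 0.0], [-0.0, 0.6], [-0.2, 0.2]]
th -140.7857267365833 t [ 468.33494685 -333.77651544] res [[-1.1, 0.6], [1.0, 0.4], [-0.7, -0.6], [0.7, -0.4]]
```

```bash
cat > pick.py <<'E'
from h import *
from station import r
def pick(hd,t,g,sq=40,lift=.36):
    a=np.radians(hd);R=np.array([[np.cos(a),-np.sin(a)],[np.sin(a),np.cos(a)]])
    P=(np.array(t)+R@np.array(g))/1000
    E=eul(frame([0,0,-1],-np.array([-np.sin(a),np.cos(a),0])))
    r.reach([P[0],P[1],.27],E);r.servo_line([P[0],P[1],.2015],speed=.1)
    s=r.sense();print(s['clock'],s['tcp_pos'],s['contact_force'])
    r.grab(sq);s=r.sense();print(s['clock'],s['opening'],s['contact_force'],s['torque'])
    r.servo_line([P[0],P[1],lift],speed=.2)
    s=r.sense();print(s['clock'],s['opening'],s['tcp_pos'],s['contact_force'],s['torque'])
    p=r.snapshot('wrist');return p
E
python3 - <<'E'
from pick import *
p=pick(-141.7,(469,-334.1),(-6,-4))
pickle.dump(p,open('yel2.pkl','wb'));cv2.imwrite('pics/yel2.png',p['frame'][:,:,::-1])
E
```

```text
6.9417 [ 0.47147103 -0.32741664  0.20238214] [-0.24436721  0.31980652 -0.64930616]
7.4917 0.059597262352078656 [-0.21917692 -0.73173011  2.27720263] [-0.07836553  0.17278928  0.00490642]
8.4333 0.059663117772567435 [ 0.47114652 -0.32715031  0.3580291 ] [-0.00826226 -0.8362681  -2.43552983] [-0.01321452  0.00330828 -0.0457316 ]
```

View pics/yel2.png

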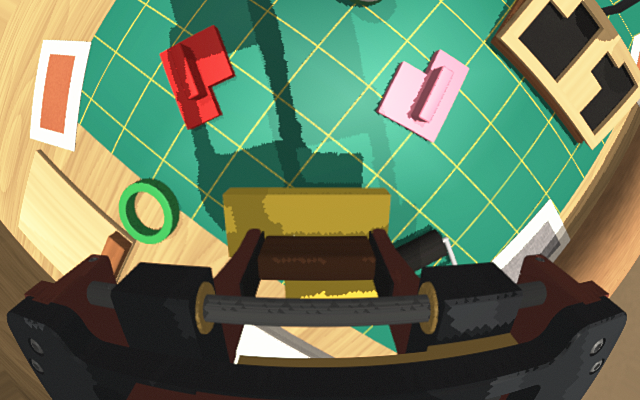

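```bash
python3 - <<'E'
from h import *
from station import r
p=pickle.load(open('yel2.pkl','rb'))
g=p['frame'][175:315,210:410]
cv2.imwrite('pics/yc2.png',cv2.resize(g[:,:,::-1],None,fx=4,fy=4,interpolation=cv2.INTER_NEAREST))
s=r.sense();Rt=Ro.from_euler('xyz',s['orientation'],degrees=True).as_matrix()
T=np.array([[.031,-.054,.185],[.031,.042,.185],[.031,-.054,.201],[.031,.042,.201],[-.039,.042,.185],[-.039,-.020,.185]])
X=T@Rt.T+np.array(s['tcp_pos']);print(((proj(p,X,True)-[210,175]+.5)*4).round(0).tolist())
E
```

```text
[[42.0, 80.0], [719.0, 80.0], [72.0, 52.0], [695.0, 52.0], [680.0, 496.0], [296.0, 501.0]]
```

View pics/yc2.png

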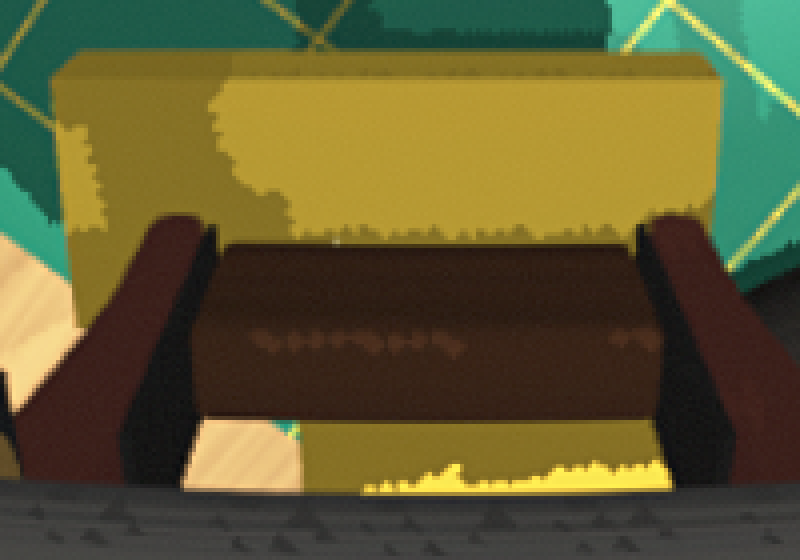

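```bash
cat > place.py <<'E'
from fr import *
from station import r
H=94.33;O=[.622,.0061,.05]
o,cx,cy,n=cradle(H,O)
E_=eul(frame(-n,-cy))
def pose(yy,g,h,dx=0,dy=0,D=.2024):
    return (o+cx*(g[0]+dx)/1000+cy*(yy+g[1]+dy)/1000+n*(D+h)).tolist()
def tip():
    s=r.sense();return s
def snap(name):
    p=r.snapshot('wrist');s=r.sense();p['s']=s;pickle.dump(p,open(name+'.pkl','wb'));cv2.imwrite(f'pics/{name}.png',p['frame'][:,:,::-1]);return s
def incr(s):  # tcp in cradle coords mm, orientation error
    X=(np.array(s['tcp_pos'])-o)*1000;R=Ro.from_euler('xyz',s['orientation'],degrees=True).as_matrix()
    er=Ro.from_matrix(np.stack([cx,cy,n]).dot(R).dot(np.stack([[0,-1,0],[-1,0,0],[0,0,-1]]))).as_rotvec(degrees=True)
    return np.round([X@cx,X@cy,X@n],1).tolist(),er.round(2).tolist()
E
python3 - <<'E'
from place import *
r.reach(pose(50,(-6,-4),.10),E_);r.reach(pose(50,(-6,-4),.03),E_);r.wait(.2)
s=snap('ph1');print(s['clock'],incr(s),s['contact_force'])
print('target',(np.array(pose(50,(-6,-4),.03))-o)@np.stack([cx,cy,n]).T*1000)
cv2.imwrite('pics/ph1c.png',cv2.resize(cv2.imread('pics/ph1.png')[60:300,200:440],None,fx=2.5,fy=2.5,interpolation=cv2.INTER_NEAREST))
E
```

```text
11.275 ([-5.7, 45.5, 235.0], [-0.21, 0.09, 0.05]) [-0.33392482  0.02942681 -2.9827085 ]
target [ -6.   46.  232.4]
```

View pics/ph1c.png

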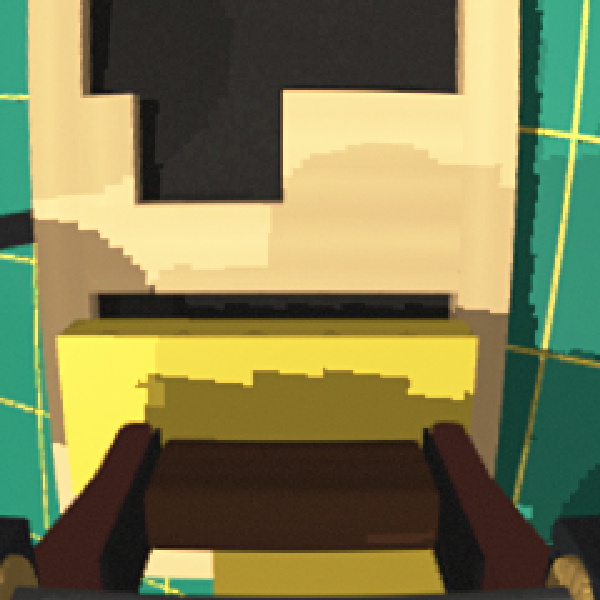

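```bash
cat > rel.py <<'E'
from place import *
def cr(p,px,off,sc,z):
    px=np.array(px,float)/sc-.5+np.array(off);C,d=ray(p,px[:,0],px[:,1],True)
    k=((o+n*z/1000-C)@n)/(d@n);X=C+k[:,None]*d-o
    return np.round(np.stack([X@cx,X@cy],1)*1000,1).tolist()
E
python3 - <<'E'
from rel import *
p=pickle.load(open('ph1.pkl','rb'))
off=(200,60)
print('bottom',cr(p,[(75,321),(462,321)],off,2.5,32.6),'top',cr(p,[(57,337),(477,337)],off,2.5,48.6))
print('pocket rim',cr(p,[(95,293),(452,293)],off,2.5,10),'T pocket bottom of tab',cr(p,[(136,201),(283,201)],off,2.5,10))
print('board x edges',cr(p,[(33,200),(518,200),(500,480)],off,2.5,10))
C=ray(p,0.,0.,True)[0]-o;print('cam',C@cx,C@cy,C@n)
g=cv2.imread('pics/ph1.png')[165:200,220:400];cv2.imwrite('pics/ph1d.png',cv2.resize(g,None,fx=4.4,fy=10,interpolation=cv2.INTER_NEAREST))
E
```

```text
bottom [[48.7, 14.3], [-47.2, 14.3]] top [[48.7, 14.0], [-47.2, 14.0]]
pocket rim [[49.0, 12.0], [-49.2, 12.1]] T pocket bottom of tab [[36.4, -13.1], [-2.9, -12.6]]
board x edges [[65.6, -14.3], [-66.6, -14.1], [-67.9, 69.1]]
cam -0.004811538780892974 -0.03145974857179161 0.2146720601635751
```

View pics/ph1d.png

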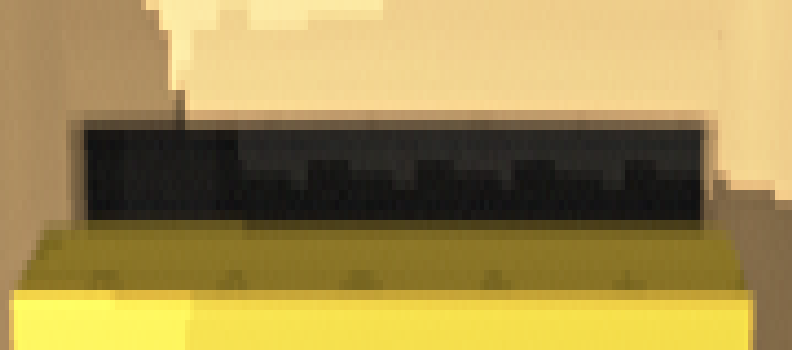

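```bash
python3 - <<'E'
from rel import *
p=pickle.load(open('ph1.pkl','rb'))
f=lambda L:[(a/4.4+220,b/10+165) for a,b in L]
print('rim10',cr(p,f([(75,112),(712,112)]),(0,0),1,10))
print('floor',cr(p,f([(85,130),(704,130)]),(0,0),1,0))
print('block bottom',cr(p,f([(48,228),(718,228)]),(0,0),1,32.6),'top',cr(p,f([(12,293),(752,293)]),(0,0),1,48.6))
E
```

```text
rim10 [[49.7, 11.3], [-49.8, 11.4]]
floor [[50.7, 14.8], [-50.8, 14.8]]
block bottom [[48.1, 13.9], [-46.1, 13.9]] top [[48.7, 13.7], [-47.2, 13.7]]
```

```bash
python3 - <<'E'
from place import *
dx,dy=-.8,1.2
s=r.sense();print(s['clock'],incr(s))
r.servo_line(pose(50,(-6,-4),.011,dx,dy),E_,speed=.08);r.wait(.15)
s=snap('ph2');print(s['clock'],incr(s),s['contact_force'])
cv2.imwrite('pics/ph2c.png',cv2.resize(cv2.imread('pics/ph2.png')[120:290,210:420],None,fx=3.5,fy=3.5,interpolation=cv2.INTER_NEAREST))
E
```

```text
11.275 ([-5.7, 45.5, 235.0], [-0.21, 0.09, 0.05])
11.8667 ([-6.7, 47.1, 213.7], [-0.03, 0.01, 0.01]) [ 0.1341384   0.45804387 -2.80507264]
```

View pics/ph2c.png

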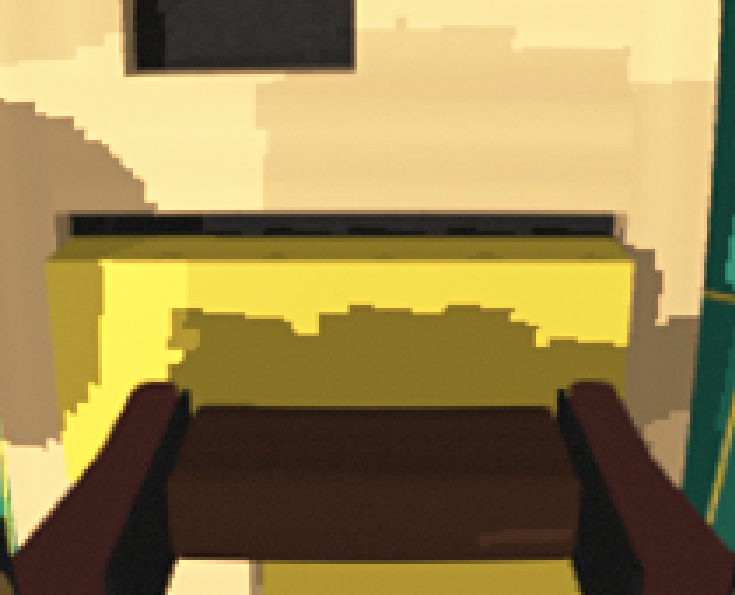

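```bash
python3 - <<'E'
from rel import *
p=pickle.load(open('ph2.pkl','rb'));off=(210,120)
print('rim',cr(p,[(57,213),(625,213)],off,3.5,10),cr(p,[(70,216),(615,216)],off,3.5,0))
print('bottom',cr(p,[(67,237),(616,237)],off,3.5,11.3),'top',cr(p,[(46,260),(634,260)],off,3.5,27.3))
E
```

```text
rim [[50.3, 12.0], [-50.2, 12.1]] [[50.8, 14.9], [-50.8, 15.0]]
bottom [[48.3, 16.1], [-48.5, 16.2]] top [[47.5, 15.9], [-48.0, 15.9]]
```

```bash
python3 - <<'E'
from place import *
dx,dy=-.7,.5
for h in (8,5,3,1.5,0.5,-.5,-1.5,-2.5):
    r.servo_line(pose(50,(-6,-4),h/1000,dx,dy),E_,speed=.03)
    s=r.sense();F=np.array(s['contact_force']);print(s['clock'],h,incr(s),round(F@n,1),round(F@cx,1),round(F@cy,1))
    if F@n>5: break
snap('ph3')
cv2.imwrite('pics/ph3c.png',cv2.resize(cv2.imread('pics/ph3.png')[120:290,210:420],None,fx=3.5,fy=3.5,interpolation=cv2.INTER_NEAREST))
E
```

```text
12.1167 8 ([-6.7, 46.5, 210.2], [0.02, -0.01, -0.0]) -1.9 -1.5 -0.2
12.3667 5 ([-6.7, 46.6, 207.1], [0.03, -0.01, -0.01]) -1.3 -0.6 0.6
12.6167 3 ([-6.7, 46.5, 205.2], [0.02, -0.01, -0.0]) -2.2 -1.2 0.6
12.8667 1.5 ([-6.7, 46.5, 203.8], [0.01, -0.0, -0.0]) -1.3 -0.5 0.2
13.1167 0.5 ([-6.7, 46.5, 202.8], [0.01, -0.0, -0.0]) -2.4 0.3 -0.2
13.3667 -0.5 ([-6.7, 46.4, 202.2], [-0.03, 0.01, 0.0]) -0.5 -1.3 0.5
13.6167 -1.5 ([-6.6, 46.5, 202.1], [-0.07, 0.04, 0.02]) 7.4 -2.3 1.9
```

View pics/ph3c.png

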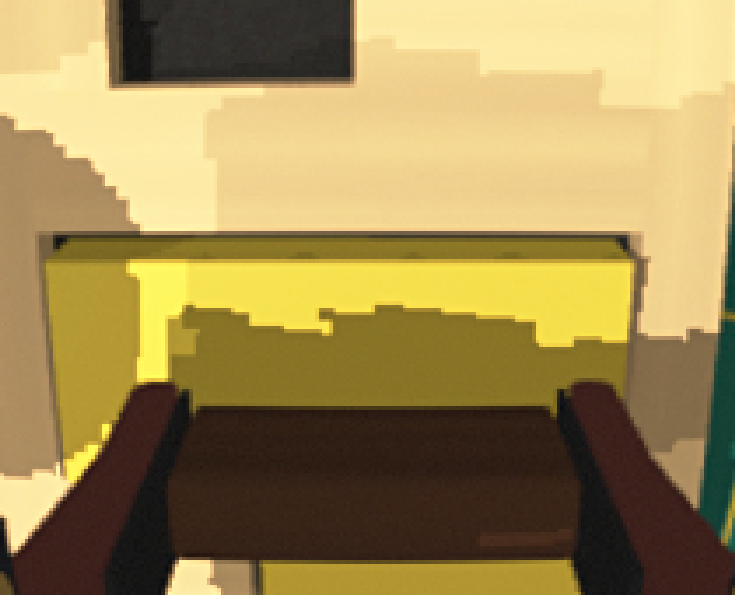

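```bash
python3 - <<'E'
from place import *
r.let_go();s=r.sense();print(s['clock'],s['opening'])
r.servo_line(pose(50,(-6,-4),.15,-.7,.5),E_,speed=.2);r.wait(.1)
s=snap('after1');print(s['clock'],incr(s))
cv2.imwrite('pics/after1c.png',cv2.resize(cv2.imread('pics/after1.png')[60:290,200:420],None,fx=2.6,fy=2.6,interpolation=cv2.INTER_NEAREST))
r.reach([.36,.03,.46],eul(frame([0,0,-1],[1,0,0])))
from look import look
look(.457,.293,-75,'blu1')
E
```

```text
14.3 0.08795161847721467
15.3583 ([-7.0, 46.5, 350.6], [0.15, -0.07, -0.03])
18.9667 [0.45708658 0.29280453 0.34022221]
```

View pics/after1c.png

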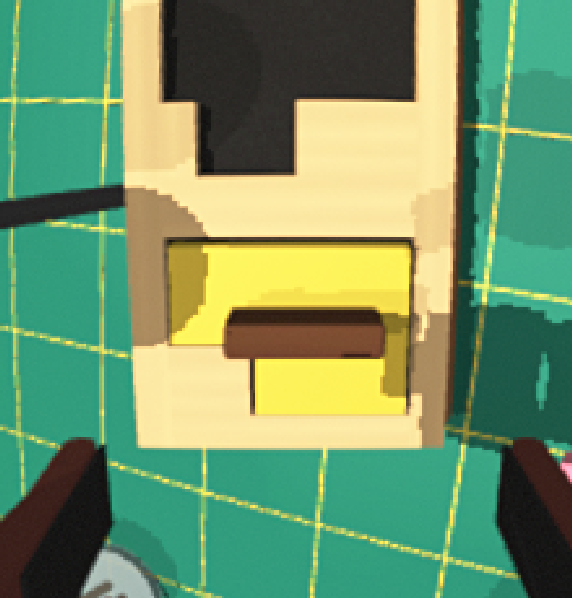

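View pics/blu1.png

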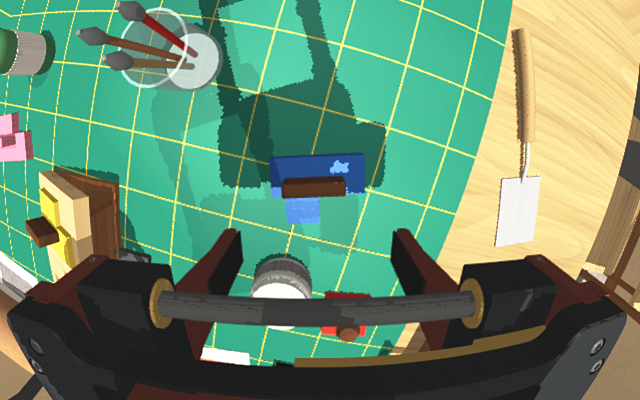

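The yellow block lies flush in the L cutout (crop 165–412, 240–414). The blue block is at (318,187), turned a little clockwise.

```bash
python3 - <<'E'
from h import *
p=pickle.load(open('blu1.pkl','rb'))
g=p['frame'][140:235,255:380]
cv2.imwrite('pics/bc.png',cv2.resize(g[:,:,::-1],None,fx=6,fy=6,interpolation=cv2.INTER_NEAREST))
E
```

```text
(no output)
```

View pics/bc.png

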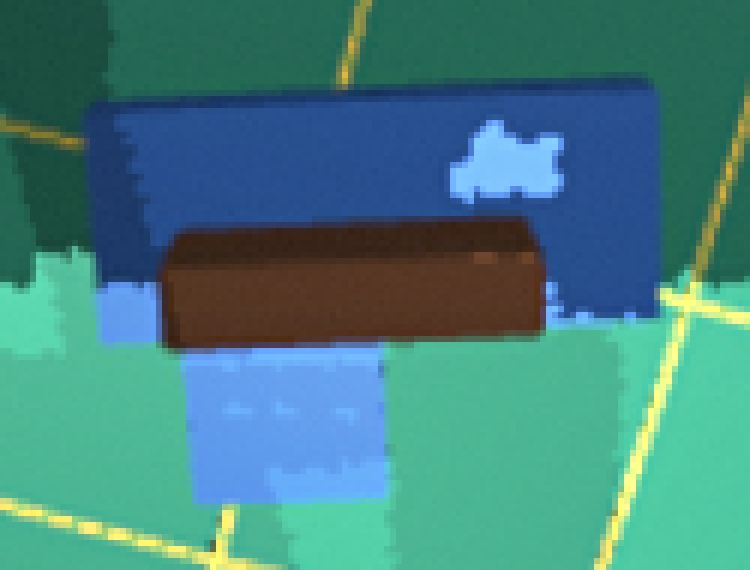

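```bash
python3 - <<'E'
from fit import *
p=pickle.load(open('blu1.pkl','rb'))
th,t=fit(p,[(88,113),(658,93),(98,346),(660,320),(196,505),(387,497)],(255,140),6,[(48,-35),(-48,-35),(48,5),(-48,5),(34,35),(0,35)],.016)
fit(p,[(163,268),(543,256),(165,350),(545,335)],(255,140),6,[(34,-15),(-26,-15),(34,-1),(-26,-1)],.046)
if abs(th+77)<4:
    from pick import *
    q=pick(th,t,(4,-8))
    pickle.dump(q,open('blu2.pkl','wb'));cv2.imwrite('pics/blu2.png',cv2.resize(q['frame'][170:320,200:420,::-1],None,fx=3.5,fy=3.5,interpolation=cv2.INTER_NEAREST))
E
```

```text
th -72.71011310773216 t [460.94937636 296.40193258] res [[-0.9, -0.0], [0.4, 0.5], [0.5, 0.3], [0.3, -0.4], [-0.4, -0.0], [0.1, -0.3]]
th -72.98655858447788 t [460.42231828 296.43670619] res [[-1.2, 0.5], [1.0, 0.7], [-0.7, -0.5], [0.9, -0.8]]
```

```bash
python3 - <<'E'
from pick import *
q=pick(-72.8,(460.8,296.4),(4,-8))
pickle.dump(q,open('blu2.pkl','wb'));cv2.imwrite('pics/blu2.png',cv2.resize(q['frame'][170:320,200:420,::-1],None,fx=3.5,fy=3.5,interpolation=cv2.INTER_NEAREST))
E
```

```text
20.1833 [0.45459824 0.29038935 0.20233551] [ 0.83794594 -0.60951374  0.67287077]
20.7333 0.05999078788121092 [ 0.48505109 -0.24872512  1.50017097] [-0.16811394 -0.00100586  0.03012733]
21.675 0.05962117260120953 [0.45421341 0.2901726  0.35809025] [ 0.072824   -0.13492113 -2.24240245] [ 0.08000897 -0.00387643 -0.01587036]
```

View pics/blu2.png

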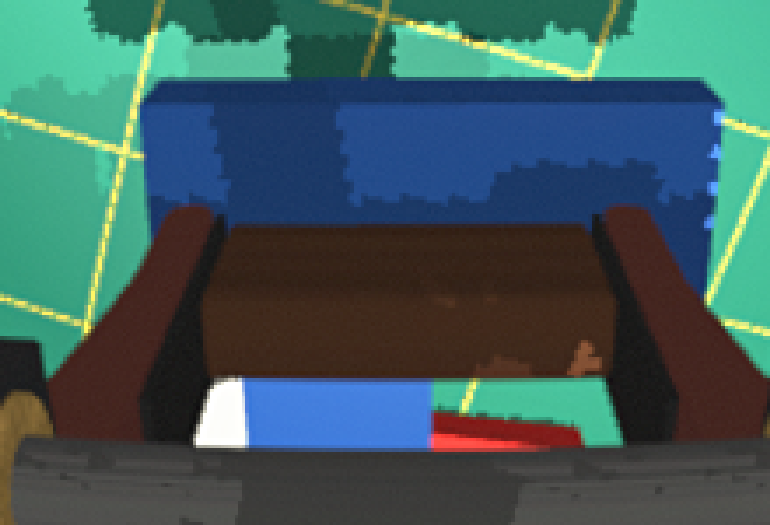

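```bash
python3 - <<'E'
from place import *
r.reach([.36,.05,.46],eul(frame([0,0,-1],[0,-1,0])))
r.reach(pose(50,(4,-8),.17),E_)
r.servo_line(pose(-50,(4,-8),.10,-.7,.5),E_,speed=.2)
r.servo_line(pose(-50,(4,-8),.012,-.7,.5),E_,speed=.12);r.wait(.2)
s=snap('th1');print(s['clock'],incr(s),s['contact_force'])
cv2.imwrite('pics/th1c.png',cv2.resize(cv2.imread('pics/th1.png')[120:290,210:420],None,fx=3.5,fy=3.5,interpolation=cv2.INTER_NEAREST))
E
```

```text
Traceback (most recent call last):
station.IKError: the arm cannot take that pose within its joint ranges
```

```bash
python3 - <<'E'
from place import *
r.reach([.36,.05,.46],eul(frame([0,0,-1],[1,0,0])))
print(r.sense()['joints'])
r.reach(pose(50,(4,-8),.17),E_)
r.servo_line(pose(-50,(4,-8),.10,-.7,.5),E_,speed=.2)
r.servo_line(pose(-50,(4,-8),.012,-.7,.5),E_,speed=.12);r.wait(.2)
s=snap('th1');print(s['clock'],incr(s),s['contact_force'])
cv2.imwrite('pics/th1c.png',cv2.resize(cv2.imread('pics/th1.png')[120:290,210:420],None,fx=3.5,fy=3.5,interpolation=cv2.INTER_NEAREST))
E
```

```text
[ 2.55102442e+00 -2.98576845e+01  9.50020916e+01  4.43456233e-03
  1.14872661e+02  9.25146569e+01]
27.175 ([3.4, -57.6, 215.3], [-0.08, 0.02, 0.01]) [-0.05640232 -0.06276348 -2.15718118]
```

View pics/th1c.png

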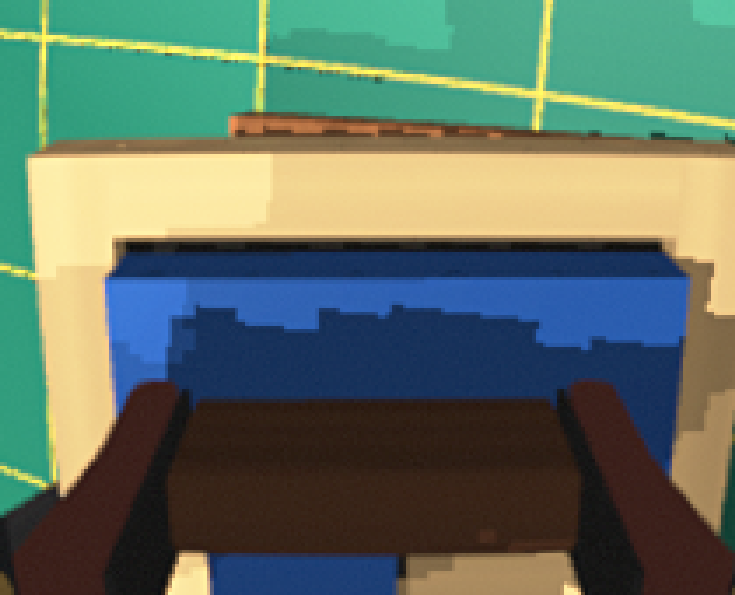

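```bash
python3 - <<'E'
from rel import *
p=pickle.load(open('th1.pkl','rb'));off=(210,120)
print('floor',cr(p,[(118,243),(664,243)],off,3.5,0),'rim',cr(p,[(112,239),(674,239)],off,3.5,10))
print('top',cr(p,[(106,279),(688,279)],off,3.5,28.9),'bottom',cr(p,[(124,254),(670,254)],off,3.5,12.9))
g=cv2.imread('pics/th1.png')[180:206,230:415];cv2.imwrite('pics/th1d.png',cv2.resize(g,None,fx=4.3,fy=10,interpolation=cv2.INTER_NEAREST))
E
```

```text
floor [[52.3, -84.4], [-51.2, -84.5]] rim [[50.9, -87.7], [-50.2, -87.8]]
top [[47.6, -85.8], [-47.6, -85.8]] bottom [[48.2, -85.7], [-48.8, -85.8]]
```

View pics/th1d.png

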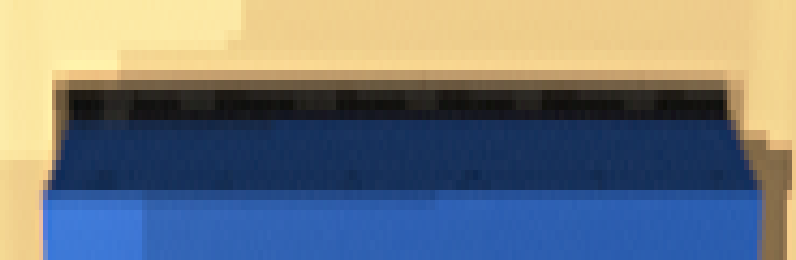

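```bash
python3 - <<'E'
from place import *
dx,dy=-.3,1.2
for h in (9,6,3,1.5,0.5,-.5,-1.5,-2.5,-3.5):
    r.servo_line(pose(-50,(4,-8),h/1000,dx,dy),E_,speed=.03)
    s=r.sense();F=np.array(s['contact_force']);print(s['clock'],h,incr(s),round(F@n,1),round(F@cx,1),round(F@cy,1))
    if F@n>5: break
snap('th2')
cv2.imwrite('pics/th2c.png',cv2.resize(cv2.imread('pics/th2.png')[120:290,210:420],None,fx=3.5,fy=3.5,interpolation=cv2.INTER_NEAREST))
E
```

```text
27.425 9 ([3.7, -56.7, 211.0], [0.03, -0.01, -0.01]) -1.4 -1.5 0.4
27.675 6 ([3.6, -56.7, 207.9], [0.04, -0.01, -0.01]) -2.3 -1.4 -0.4
27.925 3 ([3.7, -56.8, 205.1], [0.03, -0.01, -0.01]) -2.0 -0.8 -1.1
28.175 1.5 ([3.7, -56.8, 203.8], [0.01, -0.0, -0.0]) -1.9 -0.7 0.4
28.425 0.5 ([3.7, -56.8, 202.8], [0.01, -0.0, -0.0]) -1.2 -0.1 0.1
28.675 -0.5 ([3.7, -56.9, 202.2], [-0.04, 0.01, 0.0]) -0.5 -1.6 -1.0
28.925 -1.5 ([3.8, -56.8, 202.2], [-0.07, 0.03, 0.02]) 5.5 -1.2 0.9
```

View pics/th2c.png

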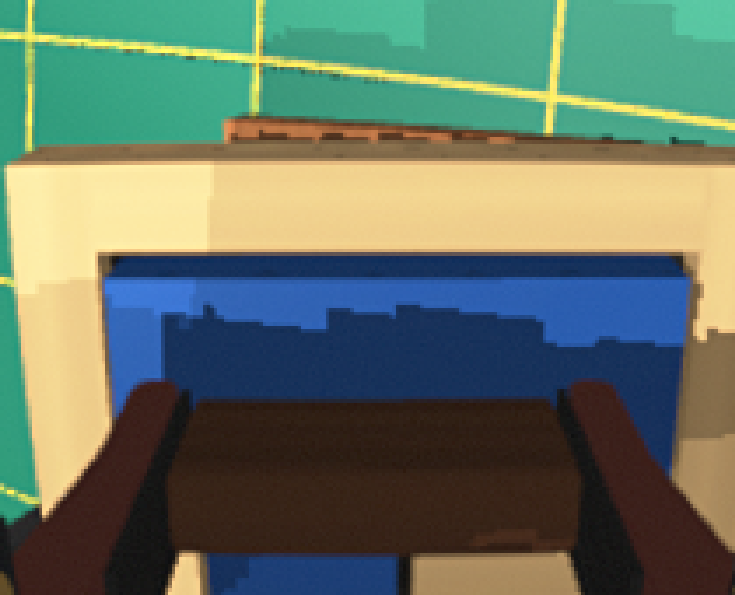

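The blue block is seated: contact came at the same depth (202.2 mm) as for the yellow. I'll release, retreat and inspect.

```bash
python3 - <<'E'
from place import *
r.let_go()
r.servo_line(pose(-50,(4,-8),.17,-.3,1.2),E_,speed=.2);r.wait(.2)
s=snap('fin');print(s['clock'],s['opening'],s['contact_force'])
cv2.imwrite('pics/finc.png',cv2.resize(cv2.imread('pics/fin.png')[60:290,200:420],None,fx=2.6,fy=2.6,interpolation=cv2.INTER_NEAREST))
r.reach([.4,-.1,.48],eul(frame([0,0,-1],[1,0,0])));r.wait(.3)
p=r.snapshot('top');cv2.imwrite('pics/topf.png',p['frame'][:,:,::-1]);p=r.snapshot('scene');cv2.imwrite('pics/scenef.png',cv2.resize(p['frame'][110:310,180:500,::-1],None,fx=2.5,fy=2.5))
E
```

```text
30.8667 0.08764920180070002 [-0.14908904 -0.48042353  0.12746755]
```

View pics/finc.png

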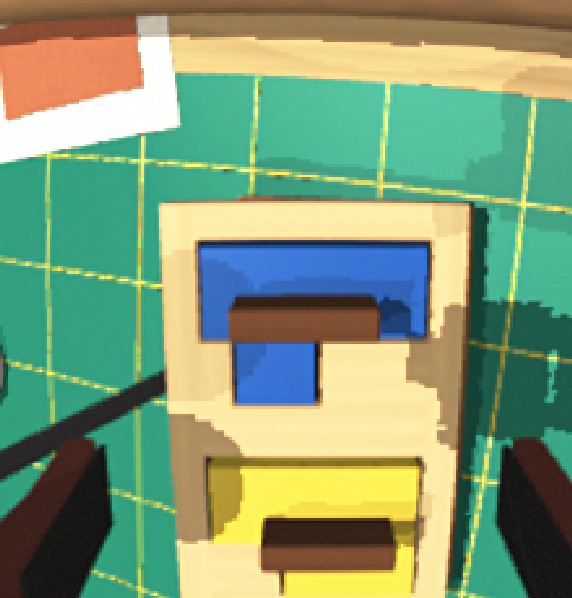

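View pics/topf.png

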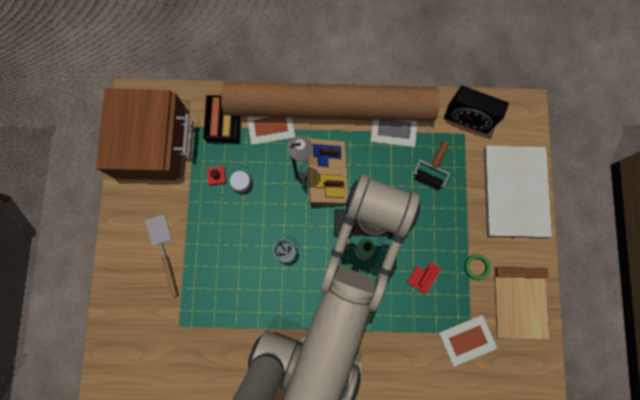

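View pics/scenef.png

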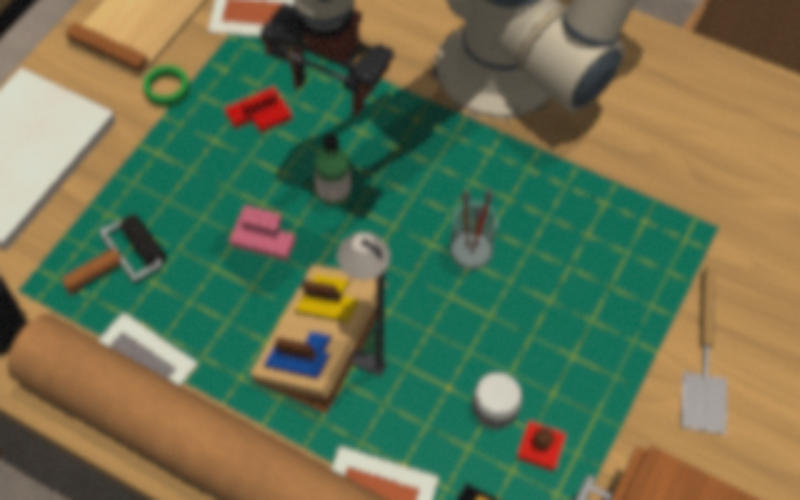

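Both blocks sit flush in their cutouts: blue at crop (198–430, 242–403), yellow below it. The bystanders are where they were, and the arm is clear.

```bash
python3 - <<'E'
from station import r
print(r.sense()['clock']);print(r.hand_in())
E
```

```text
32.4
the job is handed in; nothing more can be done
None
```

Both blocks are in the inking stand, the yellow L first and then the blue T, and I handed the job in at 32.4 s.

- **Grip:** I pinched each bar by its 60 mm ends instead of across its 14 mm width. Square across the bar, joint 6 did not have the range for the turn each block needed.
- **Seating:** Both blocks met the pad at the same depth, at the expected floor level to within about 0.3 mm, with 5–8 N of contact. In the last wrist picture both plates look flush in their own cutouts, though the yellow one was partly cut off there; it showed whole and flush right after it was placed.
- **Surroundings:** The jar, bottle, tin, stamp, roller, tape, palette knife and look-alike blocks look unmoved in the overview pictures. The gripper was open and clear of everything.
- **Disagreements:** Just above the cutouts, the wrist camera showed the blocks about 0.5–1 mm off the position computed from the arm. I corrected for this before lowering each one. My quick guess of the blue block's heading was also about 4 degrees off the corner fit, and I used the fit.

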